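# Hold the plumb gauge at its set slope on a hump mould

## Task

Take the wooden angle gauge by its handle off the freely spinning banding wheel and rest the middle of its straight sole lightly on the crown (highest point) of the lopsided plaster hump mould, its frame standing on edge. Rock it there until its swinging pointer comes to rest pointing at the steel tooth set on its arc, then finish while still holding it so, gauge in the gripper and sole touching the crown, ready for the potter to scribe the trim line. Leave the bowl, the jar and the brush where they are.

Things in the scene. Friction and masses are not known exactly. Their poses are not given: they have to be found in the camera images.
- gauge: loose wooden gauge, 0.3 kg, an upright open frame standing on the wheel, up to 30 mm off its centre. Origin: centre of the underside; x along the sole, y across the frame, z up. Sole bar 140 x 22 x 14 mm, uprights at x = +-60 mm, top bar 130 x 16 mm at z 112 to 126 mm, handle on top. Pointer, and steel tooth on a wooden arc, sit in its window; nothing can touch those two
- handle (a point): centre of the gauge's handle block, 44 mm along the gauge's x, 18 mm thick along its y (grasp it across y), 40 mm high, top 165 mm and centre 145 mm above the underside; axes as the gauge
- sole (a point): middle of the flat underside of the gauge's sole; axes as the gauge
- pointer_tip (a point): lower tip of the swinging dark steel pointer, 80 mm from its pivot, which is 119 mm above the underside on the gauge's centre line; z of this frame runs along the pointer towards the pivot
- pointer (a joint): angle of the pointer in the gauge (rad) about the gauge's +y axis: 0 when it hangs square to the sole, positive when its tip is towards the gauge's -x. It hangs plumb by gravity and swings about 2 times a second, dying out in 1 to 2 s; tilting the gauge by +a about its own y turns this reading to -a. Free to +-0.62
- mark_tip (a point): top of the bright steel tooth (8 mm wide, 14 mm thick, 16 mm high) that stands on the gauge's arc, 83 mm from the pivot; z of this frame points to the pivot
- mark (a joint): angle of the tooth in the gauge (rad), counted as for the pointer; fixed during the job by stiff friction, somewhere from 0.12 to 0.30, so always on the gauge's -x side. The pointer is on the mark when both angles agree within half the tooth's width, 0.045 rad
- hump: fixed white plaster hump mould, lopsided, foot 104 mm across, 90 mm high; origin at the centre of its underside. Its crown is a ball surface of radius 40 mm whose centre is 12 mm along its x from the origin and 50 mm up; a lower lump of radius 30 mm (top at 72 mm) sits at x = -22 mm and is not touched at slopes below 0.4 rad near the crown
- crown (a point): highest point of the hump mould's crown, 90 mm above the table; the crown's ball centre is 40 mm straight below
- wheel: banding wheel on the table: cast foot with a freely spinning flat fired-clay disc 220 mm across; origin at the centre of its underside
- wheel_top (a point): centre of the disc's top face, 60 mm above the table
- table: the plank work table, top at z = 0
- bowl_mid (a point): centre of a loose terracotta bowl, 140 mm across, 60 mm high; leave alone
- jar_mid (a point): centre of a loose lidded white jar, 80 mm across, 120 mm high; leave alone
- brush_grip (a point): handle of a loose brush lying flat on the table; leave alone
Things that resemble listed ones, but are neither listed nor needed, are in the scene too. What is shaped like the hump but black, green or purple is not meant.

How it is judged:
By the outcome, as a careful person would: the job done as asked, in the order asked, and still so for the second after the job is handed in, while the arm keeps its last pose, push and grip.
It also fails if it takes over 45 s, if anything falls off the work surface, if the arm or the gripper's body presses on something with over 40 N, if the wrist force passes 120 N, or if a joint passes its speed limit or range.

## Robot

A 6-joint arm with a two-finger parallel gripper is mounted at the origin on the work surface. World frame = base frame: x ahead of the robot, y to its left, z up, the work surface at z = 0. Lengths are in m, angles in rad, forces in N, time in s.
With the tool pointing down it reaches from about 0.375 to 0.9 m from the base axis. Payload 3.1 kg.
Tool frame: the origin (TCP) lies on the front face of the gripper's body, between the roots of the fingers; the fingertips stand 73 mm ahead of it and the grasp point (between the pads) lies 54 mm ahead of it (manip.finger_overhang is the distance from the TCP to the fingertips, in m); z points along the fingers, y is the direction in which the jaws open and shut (so a half turn about z gives the same grasp; the last joint's range is limited). The gripper opens to 85 mm and grips with 20 to 120 N. Pads are 22 mm wide; open, the fingers measure 114 mm over their backs; the gripper's body (76 mm by 85 mm) begins 54 mm behind the grasp point. The pads swing forward as they close: fully open they stand 13 mm farther back than shut.
Start: joints at [1.02, 0.527, 1.433, -0, 1.181, -0.178], TCP at [0.228, 0.582, 0.304] pointing down, gripper open.
Joint ranges: [-3.08, 3.08], [-0.75, 2.2], [0.22, 2.44], [-1.43, 4.57], [0, 2.65], [-2.85, 2.85]. Speed limits (rad/s): [2.79, 2.79, 3.14, 3.14, 3.14, 3.14].

## Interface

Orientations are given as a unit quaternion [x, y, z, w].
In Python, from station import manip gives the robot as it stands.
- The arm moves only by the tool apply_moves, never from a script. Its argument "increments" is a list that holds one entry, the list of rows, each a list of 4 numbers: the shift along the tool's x, y, z in m, then the turn about the tool's z in degrees. In form: [[[dx, dy, dz, spin], ...]]. A call has 1 to 5 rows; each row shifts and turns the pose as measured when the row begins, along the tool's axes as they then stand; what a row does not reach is not made up. A row lasts 1/10 s, in which the tool goes at most 50 mm and 8.59 degrees, less where a joint would pass 70% of its speed; a pose out of reach is approached as far as the arm can. A call with a gripper value outside its range is refused whole. "fingers" is the opening, from 0 (shut) to 1 (fully open), set as the call begins (left out, the last holds). The fingers move at their own pace and stop on an object; "newtons" is the grip in N (left out, the last holds). Time passes only in rows, so rows that do not move let the fingers close. It gives the time, the measured TCP pose, the force and the opening at its end, in the units of the state.
- manip.sense(): the state, without advancing time (a new reading comes with each control period).
- manip.snapshot(name): name is "side" or "top" or "wrist"; returns (picture, depth): 480x640x3 uint8, red, green, blue; 480x640 float32, m along the optical axis (not along the pixel's ray), 0 where there is no reading.
- manip.camera_model(name): a dict with "mtx" (3x3 intrinsics, pixels), "R" (3x3) and "t" (3): a world point X has camera coordinates R X + t; the wrist camera has in their place "mount" (4x4, takes a point from camera to tool coordinates, whose origin is the TCP and whose axes are the flange's). Camera axes: x right, y down, z forward; pixel columns grow to the right and rows downward; lengths in m; the calibration is good to about 2 mm. A picture is of the moment at which its call begins: read the wrist's pose just before it. camera_model takes no time and is no camera call.
- manip.sign_off(): hands the job in, once; it reports no verdict.
The state is a dict: "t": time; "q": joint angles; "qd": joint speeds; "tau": joint torques, N m; "tcp_pos": TCP position; "tool_rot": TCP orientation; "force": force on the tool from outside, world axes, zero at the start; "ft_torque": the same for the moment, N m; "finger_gap": opening from 0.0 (shut) to 1.0 (fully open).
Only numpy, scipy, OpenCV 4.12 (cv2) and the standard library are available. Lean on these libraries where they do the work, as an engineer would, in place of code of your own. Each camera call takes 0.05 s, during which the arm holds its last target.

## Working session

There is one attempt and no reset: what is moved stays moved. The work goes in short steps, Python scripts to look and compute and a tool call to move; the robot and the scene stay as the last step left them, time stands still between calls to the robot, and variables do not carry over. Pictures are saved under pics/ and viewed, and the job is handed in when it is done.

Besides the shell and the picture viewer there is one more tool, called after ">>>" in YAML: its name, and indented under it one key for each argument. apply_moves: Moves the arm, as the interface text tells. Its arguments: {"type":"object","properties":{"increments":{"type":"array","items":{"type":"array","items":{"type":"array","items":{"type":"number"}}}},"fingers":{"type":"number"},"newtons":{"type":"number"}},"required":["increments"]}

```bash
ls; mkdir -p pics; cat > h.py <<'E'
from station import manip
import numpy as np, cv2
from scipy.spatial.transform import Rotation as Ro
def snap(n,f):
    s=manip.sense(); p,d=manip.snapshot(n)
    cv2.imwrite('pics/'+f+'.png',p[:,:,::-1]); np.savez('pics/'+f+'.npz',p=p,d=d,pos=s['tcp_pos'],rot=s['tool_rot'])
    return p,d
def cam(n,f=None):
    c=manip.camera_model(n); K=np.array(c['mtx'])
    if 'mount' in c:
        z=np.load('pics/'+f+'.npz'); M=np.array(c['mount']); T=np.eye(4)
        T[:3,:3]=Ro.from_quat(z['rot']).as_matrix();T[:3,3]=z['pos']
        W=np.linalg.inv(T@M); return K,W[:3,:3],W[:3,3]
    return K,np.array(c['R']),np.array(c['t'])
def ray(C,u,v):
    K,R,t=C; o=-R.T@t; d=R.T@np.linalg.inv(K)@np.array([u,v,1.]); return o,d
def onz(C,u,v,z):
    o,d=ray(C,u,v); return o+d*(z-o[2])/d[2]
def dep(C,u,v,d):
    o,r=ray(C,u,v); return o+r*d
def proj(C,X):
    K,R,t=C; p=K@(R@np.array(X)+t); return p[:2]/p[2]
E
python3 - <<'E'
from h import *
s=manip.sense();print(s)
for n in('side','top','wrist'): snap(n,n+'0')
for n in('side','top'):print(n,manip.camera_model(n))
print(manip.camera_model('wrist'))
E
```

```text
pics
{'t': 0.0, 'q': array([ 1.01945641e+00,  5.28489006e-01,  1.43390793e+00,  8.83864603e-06,
        1.18144216e+00, -1.78523156e-01]), 'qd': array([-8.06588012e-04,  4.14823325e-05,  1.63634447e-04,  4.01618773e-04,
        1.78127906e-03,  1.70808030e-03]), 'tau': array([-4.40815038e-04, -4.42350376e+01, -1.78019732e+01, -2.83619374e-04,
        8.39089626e-03, -1.10976777e-05]), 'tcp_pos': array([0.22733008, 0.58157695, 0.30291765]), 'tool_rot': array([ 1.85332232e-01,  9.82675278e-01, -1.04779522e-03, -4.04678211e-04]), 'force': array([-0.38639112, -0.39719223, -0.05974457]), 'ft_torque': array([ 0.00962284, -0.0347454 ,  0.0112534 ]), 'finger_gap': 0.9991790602697416}
side {'mtx': array([[437.36805762,   0.        , 323.02748177],
       [  0.        , 437.36805762, 237.16626836],
       [  0.        ,   0.        ,   1.        ]]), 'R': array([[-9.89967780e-01, -1.41291058e-01,  7.94276081e-04],
       [-1.04562862e-01,  7.28824628e-01, -6.76669247e-01],
       [ 9.50284257e-02, -6.69963804e-01, -7.36286697e-01]]), 't': array([0.55558364, 0.17083841, 1.10592057])}
top {'mtx'
[... 174 characters left out ...]
132731 , -0.9998958 ,  0.00567576],
       [-0.98001463, -0.01413551, -0.19842256],
       [ 0.19848212, -0.00292864, -0.98010013]]), 't': array([-0.03839377,  0.59208089,  1.6230612 ])}
{'mtx': array([[341.88917038,   0.        , 320.72111236],
       [  0.        , 341.88917038, 243.37013157],
       [  0.        ,   0.        ,   1.        ]]), 'mount': array([[ 1.91385401e-03, -9.57930063e-01, -2.86995350e-01,
         7.21114594e-02],
       [ 9.99998165e-01,  1.80792364e-03,  6.34108152e-04,
         9.52003715e-04],
       [-8.85655834e-05, -2.86996037e-01,  9.57931765e-01,
        -6.99389746e-02],
       [ 0.00000000e+00,  0.00000000e+00,  0.00000000e+00,
         1.00000000e+00]])}
```

View pics/side0.png

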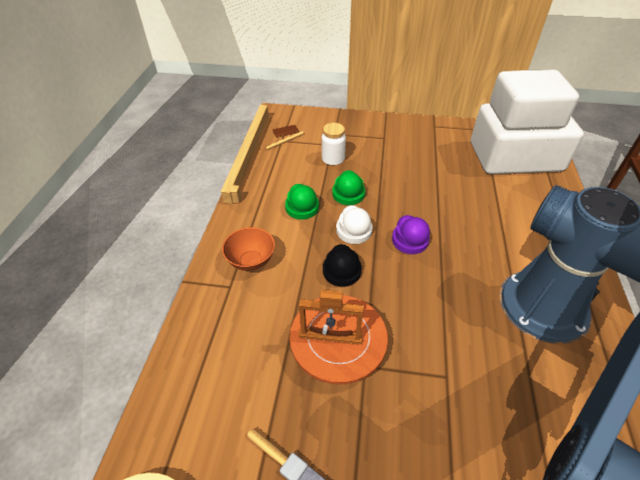

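View pics/top0.png

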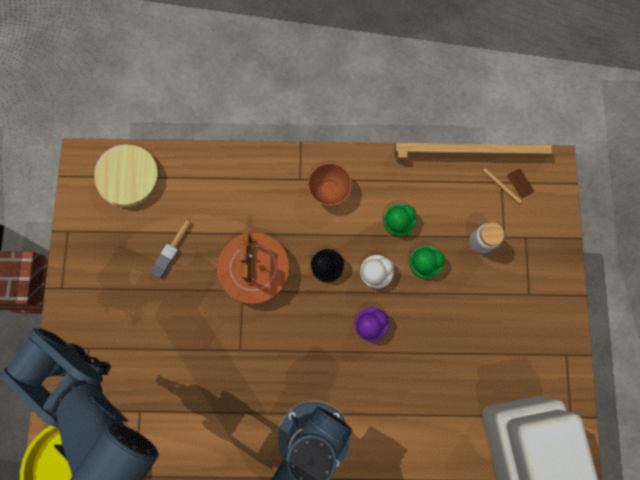

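View pics/wrist0.png

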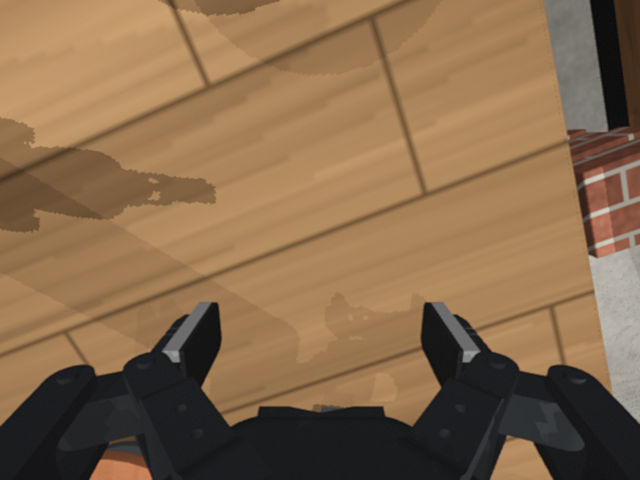

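The top view shows the gauge on the wheel at about (249,262). The only white hump is at top (377,271), side (354,223). The lookalikes are black at top (327,266), green at (400,221) and (427,263), and purple at (372,324). Next I take close crops and measurements.

```bash
python3 - <<'E'
from h import *
S=cv2.imread('pics/side0.png')[275:385,285:395];T=cv2.imread('pics/top0.png')[210:320,210:320]
cv2.imwrite('pics/c1.png',np.hstack([cv2.resize(S,None,fx=3.6,fy=3.6,interpolation=2),cv2.resize(T,None,fx=3.6,fy=3.6,interpolation=2)]))
S=cv2.imread('pics/side0.png')[180:260,310:390];T=cv2.imread('pics/top0.png')[230:310,337:417]
cv2.imwrite('pics/c2.png',np.hstack([cv2.resize(S,None,fx=5,fy=5,interpolation=2),cv2.resize(T,None,fx=5,fy=5,interpolation=2)]))
for n in('top','side'):
    z=np.load(f'pics/{n}0.npz');p=z['p'].astype(int);d=z['d'];C=cam(n)
    K,R,t=C
    v,u=np.mgrid[0:480,0:640]
    P=(np.stack([(u-K[0,2])/K[0,0],(v-K[1,2])/K[1,1],np.ones_like(u)],-1)*d[...,None]-t)@R
    np.save(f'pics/{n}P.npy',P)
    # things above table in work region
    m=(d>0)&(P[...,2]>0.02)&(P[...,0]>0.3)&(P[...,0]<1.0)&(abs(P[...,1])<0.6)
    nl,L,st,ce=cv2.connectedComponentsWithStats(m.astype(np.uint8))
    for i in range(1,nl):
        if st[i,4]>60:
            q=P[L==i]; print(n,ce[i].round(),st[i,4],'min',q.min(0).round(3),'max',q.max(0).round(3),'top',q[q[:,2].argmax()].round(3),p[L==i].mean(0).round())
E
```

```text
top [447. 149.] 1360 min [ 0.865 -0.6    0.02 ] max [ 0.919 -0.252  0.063] top [ 0.901 -0.371  0.063] [154. 120.  77.]
top [141. 175.] 1327 min [0.704 0.509 0.021] max [0.902 0.6   0.05 ] top [0.839 0.555 0.05 ] [189. 181. 122.]
top [329. 181.] 854 min [ 0.703 -0.11   0.02 ] max [0.844 0.028 0.07 ] top [ 0.703 -0.029  0.07 ] [109.  60.  35.]
top [400. 219.] 828 min [ 0.616 -0.316  0.02 ] max [ 0.72  -0.214  0.098] top [ 0.665 -0.245  0.098] [ 21. 104.  41.]
top [486. 237.] 758 min [ 0.567 -0.562  0.02 ] max [ 0.645 -0.485  0.132] top [ 0.575 -0.528  0.132] [155. 130.  98.]
top [252. 267.] 4042 min [0.395 0.081 0.041] max [0.614 0.298 0.233] top [0.534 0.203 0.233] [139.  78.  47.]
top [168. 251.] 74 min [0.535 0.435 0.02 ] max [0.579 0.479 0.031] top [0.565 0.465 0.031] [164. 167. 165.]
top [427. 261.] 866 min [ 0.485 -0.397  0.02 ] max [ 0.588 -0.296  0.098] top [ 0.527 -0.339  0.098] [ 21. 105.  42.]
top [327. 264.] 846 min [ 0.472 -0.088  0.02 ] max [0.57  0.015 0.097] top [ 0.526 -0.025  0.097] [19. 17. 17.]
top [376. 271.] 855 min [ 0.452 -0.241  0.02 ] max [ 0.554 -0.14   0.099
[... 739 characters left out ...]
3] [233. 229. 221.]
side [411. 233.] 945 min [ 0.3   -0.211  0.02 ] max [ 0.385 -0.117  0.093] top [ 0.329 -0.165  0.093] [129.  46. 175.]
side [248. 245.] 1134 min [ 0.698 -0.108  0.02 ] max [0.836 0.034 0.063] top [ 0.7   -0.026  0.063] [178.  88.  44.]
side [342. 264.] 1110 min [ 0.464 -0.077  0.02 ] max [0.566 0.02  0.093] top [ 0.516 -0.019  0.093] [21. 20. 21.]
side [338. 338.] 7074 min [0.39  0.084 0.045] max [0.608 0.304 0.228] top [0.511 0.2   0.228] [196. 105.  54.]
side [295. 465.] 116 min [0.535 0.443 0.02 ] max [0.567 0.484 0.025] top [0.55  0.454 0.025] [216. 218. 216.]
side [149. 477.] 218 min [0.768 0.515 0.031] max [0.854 0.531 0.038] top [0.802 0.518 0.038] [250. 239. 166.]
```

View pics/c1.png

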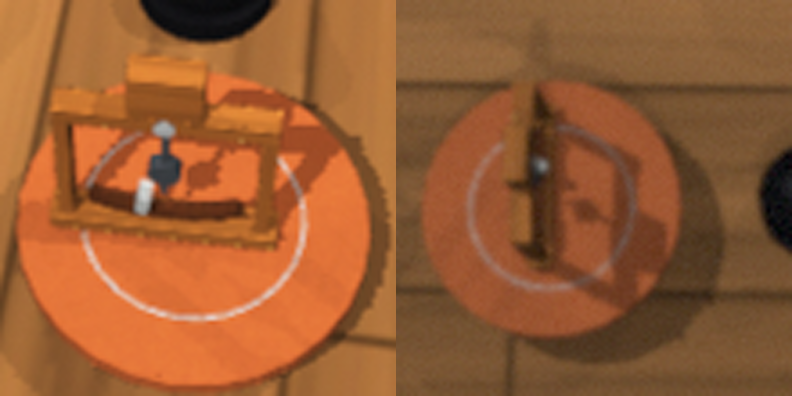

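View pics/c2.png

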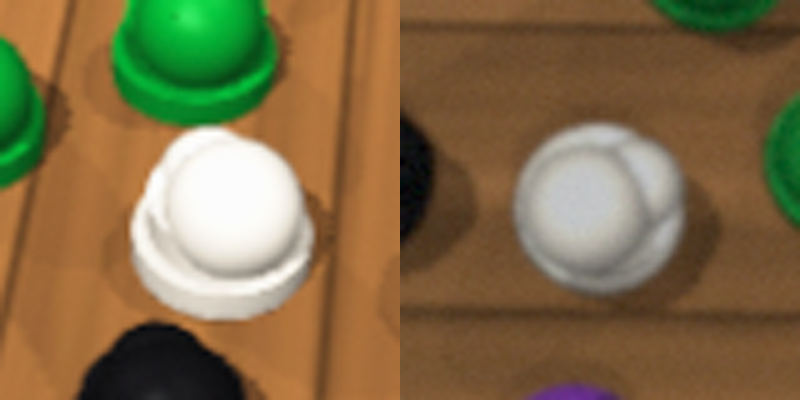

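The crops confirm the choices. The white hump's lump is toward upper right in the top view. In the side crop the tooth is left of the hanging pointer, so the gauge's -x points to world +x. Next I fit the crown ball and the handle.

```bash
cat > crown.py <<'E'
from h import *
from scipy.optimize import least_squares
for n in('top','side'):
    P=np.load(f'pics/{n}P.npy'); p=np.load(f'pics/{n}0.npz')['p'].astype(int)
    h=lambda lo,hi:P[(P[...,2]>lo)&(P[...,2]<hi)&(P[...,0]>.43)&(P[...,0]<.57)&(P[...,1]>-.26)&(P[...,1]<-.12)]
    q=h(.073,.12)
    for R in (None,.04):
        f=(lambda x:np.linalg.norm(q-x[:3],axis=1)-(x[3] if R is None else R))
        r=least_squares(f,[.495,-.177,.05,.04],loss='soft_l1',f_scale=.002); print(n,'ball',len(q),r.x.round(4),np.abs(r.fun).mean().round(4))
    reg=(P[...,0]>.38)&(P[...,0]<.63)&(P[...,1]>.07)&(P[...,1]<.31)
    w=P[reg&(P[...,2]>.045)&(P[...,2]<.075)]; print(n,'wheel z',np.median(w[:,2]),'x',w[:,0].min(),w[:,0].max(),'y',w[:,1].min(),w[:,1].max())
    zt=np.percentile(P[reg][:,2],99.7)
    for nm,lo,hi in(('handle',zt-.008,zt+.02),('bar',zt-.047,zt-.031)):
        m=reg&(P[...,2]>lo)&(P[...,2]<hi); g=P[m]; 
        r=cv2.minAreaRect((g[:,:2]*1000).astype(np.float32)); print(n,nm,len(g),'z',np.median(g[:,2]).round(4),'rect',r,'med',np.median(g,0).round(4))
E
python3 crown.py
```

```text
top ball 374 [ 0.4981 -0.1813  0.0494  0.0416] 0.0026
top ball 374 [ 0.4981 -0.1813  0.0514  0.04  ] 0.0026
top wheel z 0.060555563119146984 x 0.3948797682184687 0.6143298716942116 y 0.08052641997211835 0.29787253853431356
top handle 101 z 0.2258 rect ((521.7442626953125, 197.7865447998047), (44.74824142456055, 17.366928100585938), 1.5474005937576294) med [0.521  0.1973 0.2258]
top bar 175 z 0.1864 rect ((521.5792236328125, 196.44052124023438), (130.4532470703125, 18.93259620666504), 0.919672429561615) med [0.5006 0.1973 0.1864]
side ball 303 [ 0.4913 -0.1773  0.0492  0.0405] 0.0014
side ball 303 [ 0.4913 -0.1772  0.0497  0.04  ] 0.0014
side wheel z 0.060072354034152384 x 0.3898402130089484 0.6077666388699042 y 0.08440373932241058 0.3036190748445734
side handle 201 z 0.2247 rect ((516.4304809570312, 201.98223876953125), (43.59236526489258, 18.968616485595703), 2.447438955307007) med [0.5161 0.204  0.2247]
side bar 444 z 0.1857 rect ((516.0800170898438, 202.10317993164062), (129.60617065429688, 20.1735782623291), 1.3396450281143188) med [0.5122 0.2061 0.1857]
```

>>> apply_moves:
  increments:
    - [[0,0,-0.025,-7.7],[0,0,-0.025,-7.7],[0,0,-0.01,-7.6],[-0.03,-0.039,0,0],[-0.03,-0.039,0,0]]
  fingers: 1
  newtons: 20

```text
t: 0.65
tcp_pos: [0.2881, 0.5083, 0.3625]
tool_rot: [-0.028, 1.0, -0.002, -0.002]
force: [0.6, 1.3, 0.3]
finger_gap: 1.001
```

>>> apply_moves:
  increments:
    - [[-0.03,-0.039,0,0.8],[-0.03,-0.039,0,0.8],[-0.03,-0.039,0,0],[-0.03,-0.039,0,0],[-0.03,-0.039,0,0]]

```text
t: 1.15
tcp_pos: [0.447, 0.314, 0.3621]
tool_rot: [-0.015, 1.0, -0.002, -0.002]
force: [0.3, 0.3, -0.0]
finger_gap: 0.995
```

>>> apply_moves:
  increments:
    - [[-0.03,-0.039,0,0],[-0.03,-0.039,0,0],[-0.02,-0.035,0,0],[0,0,0,0],[0,0,0,0]]

```text
t: 1.65
tcp_pos: [0.5354, 0.1943, 0.3607]
tool_rot: [-0.011, 1.0, -0.002, -0.002]
force: [0.2, 0.2, 0.1]
finger_gap: 0.997
```

```bash
python3 - <<'E'
from h import *
s=manip.sense();print(s['t'],s['tcp_pos'],s['tool_rot'],s['qd'].round(3))
snap('wrist','w1')
C=cam('wrist','w1')
for nm,X in(('avg',(.519,.200,.225)),('top',(.5217,.1975,.225)),('side',(.5164,.202,.225))): print(nm,proj(C,X))
E
```

```text
1.65 [0.5353783  0.19433934 0.36067891] [-0.01063157  0.99993782 -0.00242904 -0.00232795] [-0.038  0.012 -0.007 -0.019 -0.008 -0.008]
avg [330.42062609 235.05753958]
top [326.29170826 239.13129486]
side [333.76898544 231.09176209]
```

View pics/w1.png

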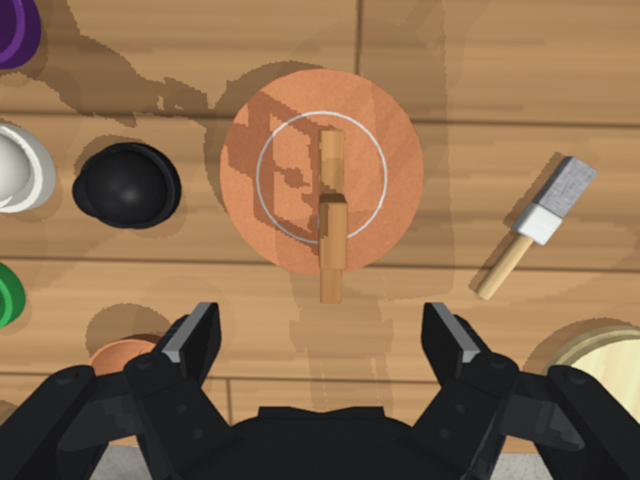

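```bash
python3 - <<'E'
from h import *
C=cam('wrist','w1')
z=np.load('pics/w1.npz');p=z['p'];d=z['d'];K,R,t=C
v,u=np.mgrid[0:480,0:640]
P=(np.stack([(u-K[0,2])/K[0,0],(v-K[1,2])/K[1,1],np.ones_like(u)],-1)*d[...,None]-t)@R
reg=(u>300)&(u<370)&(v>110)&(v<310)
for lo,hi in((.218,.24),(.178,.195)):
    m=reg&(P[...,2]>lo)&(P[...,2]<hi);g=P[m]
    print(len(g),np.median(g[:,2]),cv2.minAreaRect((g[:,:2]*1000).astype(np.float32)),u[m].min(),u[m].max(),v[m].min(),v[m].max())
print(onz(C,334,236,.225))
cv2.imwrite('pics/c3.png',cv2.resize(p[100:320,250:420,::-1],None,fx=2.7,fy=2.7,interpolation=2))
E
```

```text
1933 0.2247423699638613 ((520.48779296875, 201.63771057128906), (44.8147087097168, 17.49833869934082), 1.2685973644256592) 319 347 201 269
2199 0.1859305053019529 ((520.5686645507812, 200.52932739257812), (130.39907836914062, 17.617895126342773), 1.032852292060852) 318 343 130 303
[0.51955397 0.20225139 0.225     ]
```

View pics/c3.png

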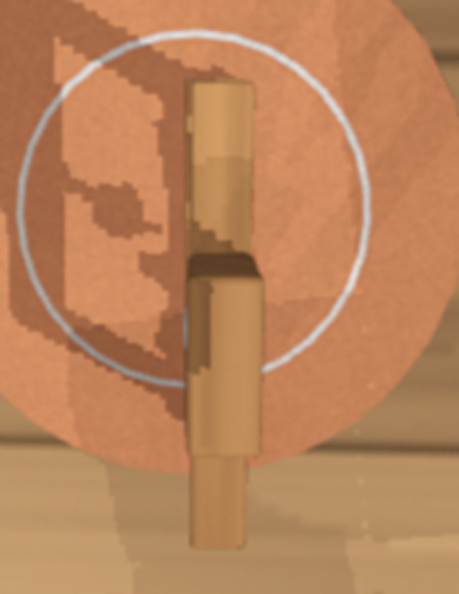

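>>> apply_moves:
  increments:
    - [[0.015,0.007,0,0],[0,0,0,0],[0,0,0.03,0],[0,0,0.02,0],[0,0,0,0]]

```text
t: 2.2
tcp_pos: [0.5136, 0.2081, 0.311]
tool_rot: [-0.016, 1.0, -0.002, -0.001]
force: [-0.6, -0.7, -0.4]
finger_gap: 1.0
```

>>> apply_moves:
  increments:
    - [[-0.006,-0.006,0,0.5],[0,0,0,0]]

```text
t: 2.4
tcp_pos: [0.5194, 0.2039, 0.3123]
tool_rot: [-0.014, 1.0, -0.002, -0.001]
force: [0.1, 0.4, -0.1]
finger_gap: 0.998
```

>>> apply_moves:
  increments:
    - [[0,-0.002,0.02,0],[0,0,0.02,0],[0,0,0.006,0],[0,0,0,0]]

```text
t: 2.8
tcp_pos: [0.5229, 0.2026, 0.2706]
tool_rot: [-0.014, 1.0, -0.001, 0.005]
force: [0.1, -0.5, -0.6]
finger_gap: 0.996
```

```bash
python3 - <<'E'
from h import *
s=manip.sense();print(s['t'],s['tcp_pos'],s['tool_rot'],s['force'],s['qd'].round(3))
snap('wrist','w2')
E
```

```text
2.8 [0.52288009 0.2025754  0.27059494] [-1.38139594e-02  9.99891814e-01 -8.62209002e-04  4.97904105e-03] [ 0.11586398 -0.54774071 -0.64159564] [ 0.001 -0.009 -0.013  0.     0.007  0.001]
```

View pics/w2.png

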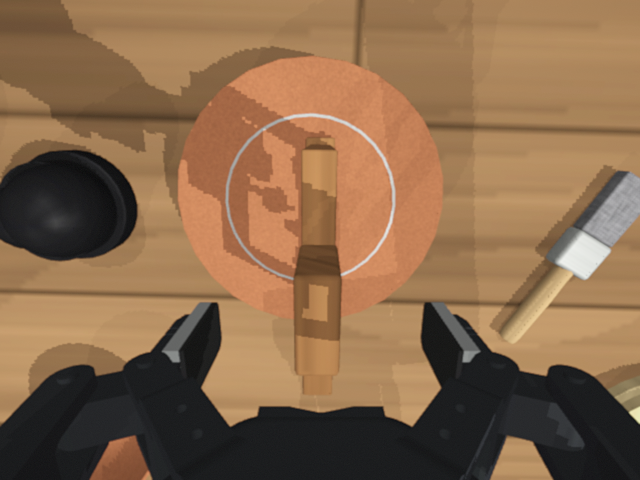

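>>> apply_moves:
  increments:
    - [[0.002,0,0.005,0],[0,0,0,0]]

```text
t: 3.05
tcp_pos: [0.522, 0.2028, 0.2676]
tool_rot: [-0.014, 1.0, -0.001, 0.007]
force: [-0.0, -0.0, -0.1]
finger_gap: 0.997
```

>>> apply_moves:
  increments:
    - [[0,0,0,0],[0,0,0,0],[0,0,0,0],[0,0,0,0],[0,0,0,0]]
  fingers: 0
  newtons: 30

```text
t: 3.55
tcp_pos: [0.5227, 0.2028, 0.2692]
tool_rot: [-0.014, 1.0, -0.0, 0.009]
force: [0.3, 1.1, -2.7]
finger_gap: 0.204
```

>>> apply_moves:
  increments:
    - [[0,0,0,0],[0,0,0,0],[0,0,0,0]]

```text
t: 3.85
tcp_pos: [0.5226, 0.2029, 0.2692]
tool_rot: [-0.014, 1.0, -0.0, 0.009]
force: [-1.0, -0.1, 0.3]
finger_gap: 0.205
```

>>> apply_moves:
  increments:
    - [[0,0,-0.02,0],[0,0,-0.03,0],[0,0,-0.03,0],[0,0,0,0],[0,0,0,0]]

```text
t: 4.35
tcp_pos: [0.5184, 0.2023, 0.3462]
tool_rot: [-0.014, 1.0, -0.001, 0.002]
force: [-0.4, -0.2, -4.1]
finger_gap: 0.203
```

```bash
python3 - <<'E'
from h import *
s=manip.sense();print(s['t'],s['tcp_pos'],s['tool_rot'],s['force'],s['ft_torque'],s['finger_gap'])
p,d=snap('side','s1')
cv2.imwrite('pics/c4.png',cv2.resize(p[220:400,250:430,::-1],None,fx=3.3,fy=3.3,interpolation=2))
E
```

```text
4.35 [0.51838319 0.20233427 0.34617533] [-0.0137769   0.99990175 -0.00137096  0.00219108] [-0.38905744 -0.2296481  -4.11046798] [-0.02659597  0.00470107 -0.01062402] 0.20322196907068174
```

View pics/c4.png

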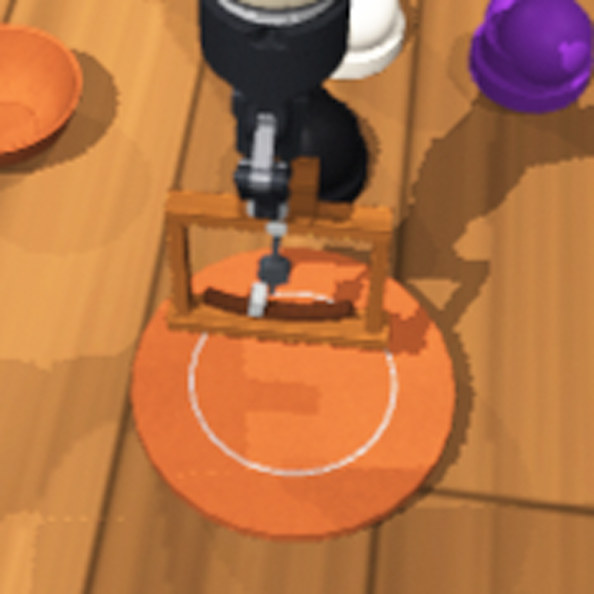

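```bash
python3 - <<'E'
from h import *
C=cam('side');K,R,t=C
print('cam',-R.T@t,'axis',R[2])
for X in((.5,.2,.3),(.45,.4,.4),(.45,.45,.45),(.45,.4,.5),(.45,.3,.5)): print(X,proj(C,X),(R@np.array(X)+t)[2])
E
```

```text
cam [0.46277936 0.69491451 0.92943442] axis [ 0.09502843 -0.6699638  -0.7362867 ]
(0.5, 0.2, 0.3) [340.87140566 270.75177086] 0.798556013063962
(0.45, 0.4, 0.4) [363.24338786 345.09174781] 0.5861831613103525
(0.45, 0.45, 0.45) [362.76893108 362.01278818] 0.5158706362788448
(0.45, 0.4, 0.5) [369.08819619 302.85440078] 0.5125544916506486
(0.45, 0.3, 0.5) [374.42632708 240.25881161] 0.57955087205396
```

```bash
python3 - <<'E'
from h import *
out=[]
for f,(r0,c0) in(('side0',(288,308)),('s1',(280,300))):
    p=np.load(f'pics/{f}.npz')['p'][r0:r0+50,c0:c0+70]
    out.append(cv2.resize(p[:,:,::-1],None,fx=11,fy=11,interpolation=0)[:300 if 0 else 550])
    cv2.imwrite(f'pics/z_{f}.png',out[-1])
E
```

```text
(no output)
```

View pics/z_side0.png

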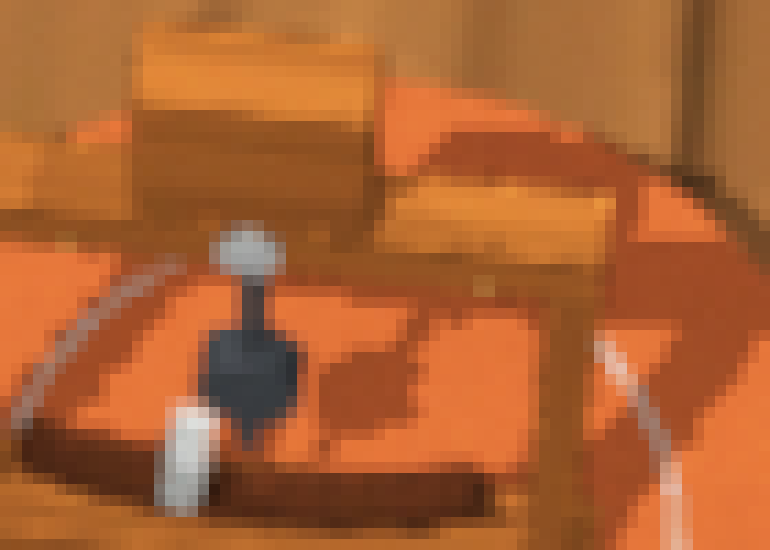

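View pics/z_s1.png

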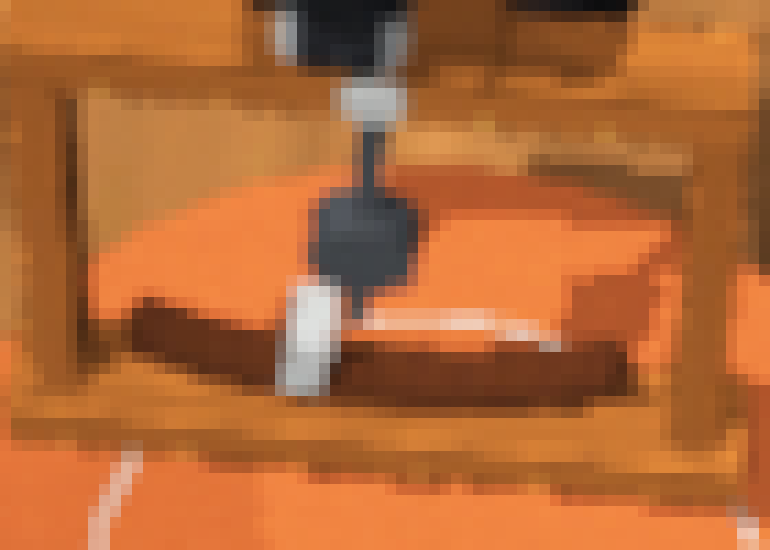

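```bash
python3 - <<'E'
from h import *
C=cam('side')
def pl(u,v,y):
    o,d=ray(C,u,v); X=o+d*(y-o[1])/d[1]; return X
def show(o,feats,yc):
    for n,(a,b,dy) in feats.items():
        print(n,pl(o[0]+a/11-.5,o[1]+b/11-.5,yc+dy).round(4))
    
print('img0');show((308,288),dict(piv=(249,250,.008),tip=(248,445,0),ttop=(197,408,.007),tmid=(189,457,.007),tbot=(180,512,.007)),.202)
print('s1');show((300,280),dict(piv=(372,104,.008),tip=(357,315,0),ttop=(317,285,.007),tmid=(309,337,.007),tbot=(301,393,.007),solL=(15,425,.011),solR=(738,500,.011)),.2045)
# expected pixel of tooth tops for various mark in image0
import math
for m in(.12,.16,.2,.24,.28):
    r=[]
    for L in(.083,.091,.099):
        X=np.array([.5164+L*math.sin(m),.202+.007,.179-L*math.cos(m)]);q=proj(C,X);r.append(((q+.5-np.array([308,288]))*11).round())
    print(m,r)
print(((proj(C,(.5164,.202,.179))+.5-np.array([308,288]))*11))
E
```

```text
img0
piv [0.5169 0.21   0.1813]
tip [0.5171 0.202  0.0999]
ttop [0.5264 0.209  0.1229]
tmid [0.5279 0.209  0.1044]
tbot [0.5296 0.209  0.0831]
s1
piv [0.5116 0.2125 0.2585]
tip [0.5139 0.2045 0.1813]
ttop [0.5206 0.2115 0.2   ]
tmid [0.5219 0.2115 0.1829]
tbot [0.5232 0.2115 0.1638]
solL [0.5771 0.2155 0.1469]
solR [0.4409 0.2155 0.152 ]
0.12 [array([197., 479.]), array([192., 499.]), array([187., 519.])]
0.16 [array([180., 476.]), array([174., 495.]), array([167., 515.])]
0.2 [array([164., 472.]), array([156., 491.]), array([148., 511.])]
0.24 [array([147., 468.]), array([138., 487.]), array([129., 506.])]
0.28 [array([131., 464.]), array([120., 482.]), array([109., 501.])]
[257.31493574 220.878665  ]
```

Measured from the side views: mark about 0.13 rad, and the grasp is about 4 mm toward gauge -x of handle centre. Next I carry the gauge over to the hump.

>>> apply_moves:
  increments:
    - [[0.002,-0.02,0,0],[0.003,-0.035,0,0],[0.003,-0.04,0,0],[0.003,-0.04,0,0],[0.003,-0.04,0,0]]
  newtons: 60

```text
t: 4.9
tcp_pos: [0.506, 0.0269, 0.3371]
tool_rot: [-0.019, 1.0, 0.0, -0.005]
force: [0.9, 0.5, -3.5]
finger_gap: 0.197
```

>>> apply_moves:
  increments:
    - [[0.003,-0.04,0,0],[0.003,-0.04,0,0],[0.003,-0.03,0,0],[0,-0.015,0,0],[0,0,0,0]]

```text
t: 5.4
tcp_pos: [0.4973, -0.1075, 0.3278]
tool_rot: [-0.015, 1.0, 0.002, -0.013]
force: [0.2, 0.4, -2.4]
finger_gap: 0.202
```

>>> apply_moves:
  increments:
    - [[0,-0.025,-0.005,0],[0,-0.025,-0.003,0],[0,-0.015,0,0],[0,0,0,0],[0,0,0,0]]

```text
t: 5.9
tcp_pos: [0.4969, -0.1694, 0.329]
tool_rot: [-0.016, 1.0, 0.008, -0.018]
force: [0.2, -0.2, -1.9]
finger_gap: 0.197
```

```bash
python3 - <<'E'
from h import *
s=manip.sense();print(s['t'],s['tcp_pos'],s['tool_rot'],s['force'],s['qd'].round(3))
p,d=snap('side','s2'); snap('wrist','w3')
cv2.imwrite('pics/c5.png',cv2.resize(p[120:260,290:430,::-1],None,fx=4.2,fy=4.2,interpolation=0))
E
```

```text
5.9 [ 0.4968592  -0.16943428  0.32900992] [-0.01586751  0.99967481  0.00778841 -0.01838025] [ 0.2403559  -0.20984611 -1.85315829] [-0.     0.01   0.004 -0.002 -0.008  0.001]
```

View pics/c5.png

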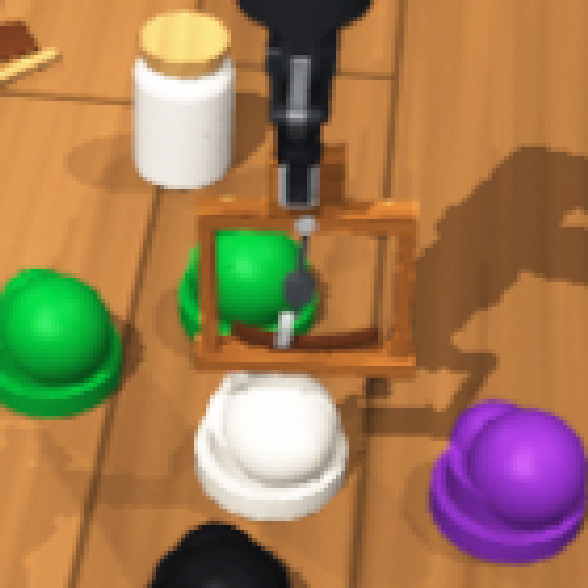

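View pics/w3.png

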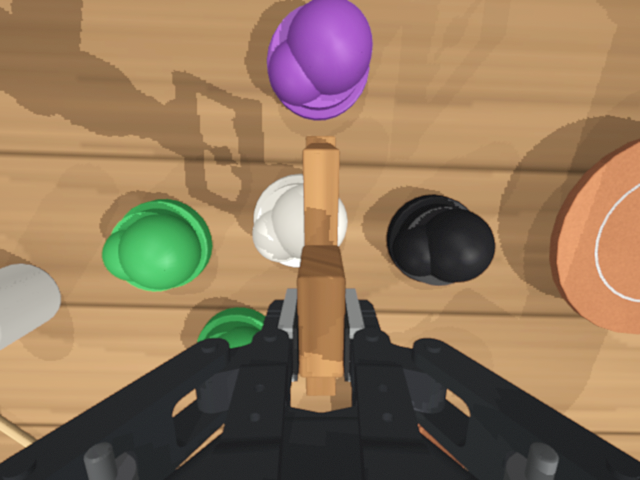

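```bash
cat > meas.py <<'E'
from h import *
from scipy.optimize import least_squares
def wball(f):
    z=np.load(f'pics/{f}.npz');C=cam('wrist',f);K,R,t=C;p=z['p'].astype(int);d=z['d']
    v,u=np.mgrid[0:480,0:640]
    P=(np.stack([(u-K[0,2])/K[0,0],(v-K[1,2])/K[1,1],np.ones_like(u)],-1)*d[...,None]-t)@R
    m=(p.min(-1)>110)&(p.max(-1)-p.min(-1)<40)&(P[...,2]>.073)&(P[...,2]<.1)&(abs(P[...,0]-.495)<.05)&(abs(P[...,1]+.177)<.05)
    q=P[m]; r=least_squares(lambda x:np.linalg.norm(q-x,axis=1)-.04,[.495,-.177,.05],loss='soft_l1',f_scale=.002)
    return len(q),r.x.round(4),np.abs(r.fun).mean().round(4)
E
python3 - <<'E'
from meas import *
print(wball('w3'))
z=np.load('pics/w3.npz');r=Ro.from_quat(z['rot']).as_matrix();print('toolz',r[:,2],'grasp pt',z['pos']+.054*r[:,2])
p=np.load('pics/s2.npz')['p'][160:215,330:395];cv2.imwrite('pics/z_s2.png',cv2.resize(p[:,:,::-1],None,fx=11,fy=11,interpolation=0))
E
```

```text
(1371, array([ 0.4962, -0.1771,  0.0496]), np.float64(0.0004))
toolz [-0.03695477  0.01466105 -0.99920939] grasp pt [ 0.49487104 -0.16850774  0.27506792]
```

View pics/z_s2.png

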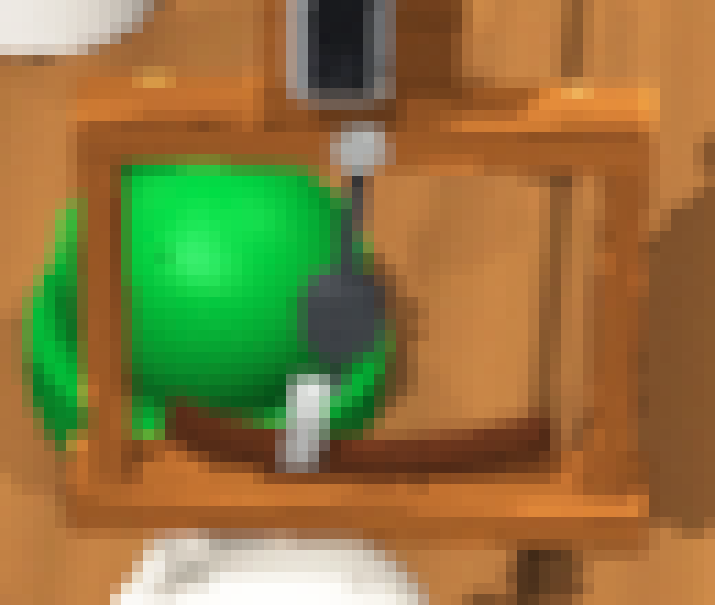

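>>> apply_moves:
  increments:
    - [[-0.007,-0.006,0,0],[-0.006,-0.005,0,0],[0,0,0.008,0],[0,0,0.006,0],[0,0,0,0]]

```text
t: 6.5
tcp_pos: [0.5114, -0.1777, 0.3133]
tool_rot: [-0.018, 1.0, 0.008, -0.018]
force: [-0.8, 0.3, -3.3]
finger_gap: 0.199
```

>>> apply_moves:
  increments:
    - [[0,-0.002,0.005,0],[0,0,0.003,0],[0,0,0,0]]

```text
t: 6.8
tcp_pos: [0.5106, -0.1794, 0.304]
tool_rot: [-0.018, 1.0, 0.008, -0.019]
force: [-0.6, 0.6, -2.6]
finger_gap: 0.198
```

>>> apply_moves:
  increments:
    - [[0,0,0.003,0],[0,0,0.001,0]]

```text
t: 7.0
tcp_pos: [0.5104, -0.1794, 0.2999]
tool_rot: [-0.018, 1.0, 0.008, -0.019]
force: [0.1, 0.4, -3.7]
finger_gap: 0.204
```

>>> apply_moves:
  increments:
    - [[0,0,0.001,0],[0,0,0.001,0]]

```text
t: 7.2
tcp_pos: [0.5106, -0.1795, 0.2986]
tool_rot: [-0.018, 1.0, 0.008, -0.018]
force: [0.2, 0.5, 4.8]
finger_gap: 0.197
```

>>> apply_moves:
  increments:
    - [[-0.002,0,0,0],[-0.002,0,0,0],[-0.002,0,0,0]]
  newtons: 22

```text
t: 7.5
tcp_pos: [0.5169, -0.1794, 0.2986]
tool_rot: [-0.018, 1.0, 0.008, -0.018]
force: [0.0, 0.9, -2.8]
finger_gap: 0.202
```

```bash
python3 - <<'E'
from h import *
s=manip.sense();print(s['t'],s['tcp_pos'],s['tool_rot'],s['force'],s['qd'].round(3))
p,d=snap('side','s3')
cv2.imwrite('pics/z_s3.png',cv2.resize(p[165:235,320:395,::-1],None,fx=8,fy=8,interpolation=0))
E
```

```text
7.5 [ 0.51691724 -0.17937394  0.29860401] [-0.01784724  0.99965226  0.00772447 -0.01780929] [ 0.01884266  0.92233717 -2.8120523 ] [ 0.022  0.029 -0.049  0.002  0.017  0.022]
```

View pics/z_s3.png

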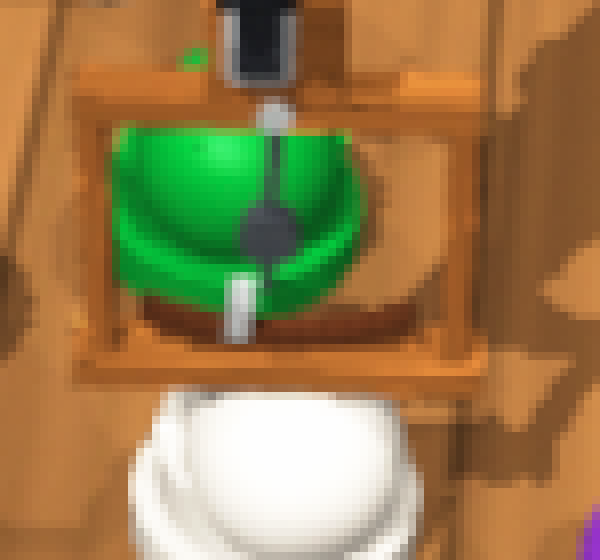

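>>> apply_moves:
  increments:
    - [[-0.006,0,-0.002,0],[-0.007,0,0,0],[0,0,0.002,0],[0,0,0.002,0]]
  newtons: 20

```text
t: 7.95
tcp_pos: [0.5327, -0.1791, 0.2972]
tool_rot: [-0.018, 1.0, 0.007, -0.016]
force: [-0.7, 2.4, 12.1]
finger_gap: 0.199
```

>>> apply_moves:
  increments:
    - [[0,0,0.002,0],[0,0,0.001,0]]

```text
t: 8.15
tcp_pos: [0.5326, -0.1789, 0.2974]
tool_rot: [-0.018, 1.0, 0.007, -0.017]
force: [-1.5, 0.6, 1.2]
finger_gap: 0.202
```

>>> apply_moves:
  increments:
    - [[0,0,0.002,0],[0,0,0.001,0],[0,0,0,0]]

```text
t: 8.45
tcp_pos: [0.5321, -0.1786, 0.2976]
tool_rot: [-0.018, 1.0, 0.007, -0.017]
force: [-1.0, -0.5, -2.1]
finger_gap: 0.197
```

```bash
cat > look.py <<'E'
import sys
from h import *
f=sys.argv[1]
s=manip.sense();print(s['t'],s['tcp_pos'].round(4),s['tool_rot'].round(4),s['force'].round(2),'qd',np.abs(s['qd']).max().round(3))
p,d=snap('side',f)
cv2.imwrite(f'pics/z_{f}.png',cv2.resize(p[165:235,315:390,::-1],None,fx=8,fy=8,interpolation=0))
E
python3 look.py s4
```

```text
8.45 [ 0.5321 -0.1786  0.2976] [-0.0185  0.9997  0.0066 -0.0168] [-0.97 -0.55 -2.12] qd 0.004
```

View pics/z_s4.png

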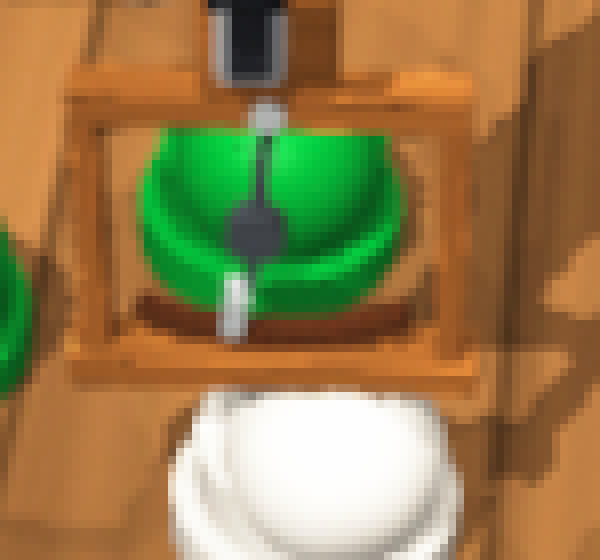

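>>> apply_moves:
  increments:
    - [[0,0,0.003,0],[0,0,0.003,0],[0,0,0,0]]

```text
t: 8.8
tcp_pos: [0.5351, -0.1793, 0.2971]
tool_rot: [-0.018, 1.0, 0.005, -0.012]
force: [-0.6, -0.5, -3.5]
finger_gap: 0.195
```

```bash
python3 look.py s5
```

```text
8.8 [ 0.5351 -0.1793  0.2971] [-0.018   0.9998  0.005  -0.0115] [-0.57 -0.48 -3.51] qd 0.02
```

View pics/z_s5.png

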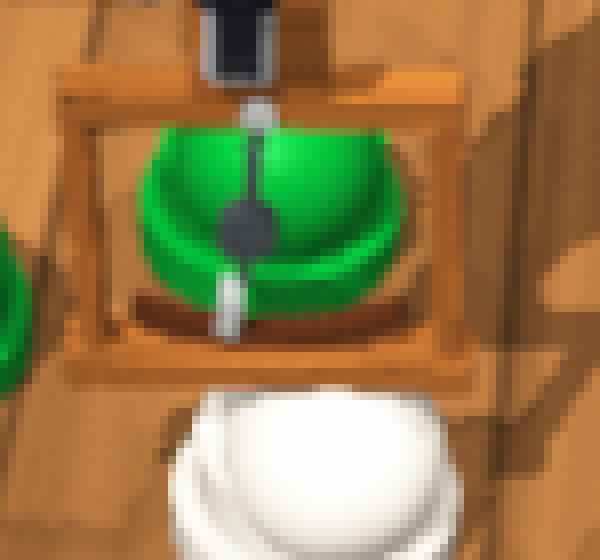

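>>> apply_moves:
  increments:
    - [[0,0,0,0],[0,0,0,0],[0,0,0,0],[0,0,0,0],[0,0,0,0]]

```text
t: 9.35
tcp_pos: [0.5359, -0.1796, 0.2967]
tool_rot: [-0.018, 1.0, 0.005, -0.011]
force: [-0.9, 0.3, 2.2]
finger_gap: 0.198
```

```bash
python3 look.py s6
```

```text
9.35 [ 0.5359 -0.1796  0.2967] [-0.0178  0.9998  0.0048 -0.0107] [-0.91  0.26  2.18] qd 0.003
```

View pics/z_s6.png

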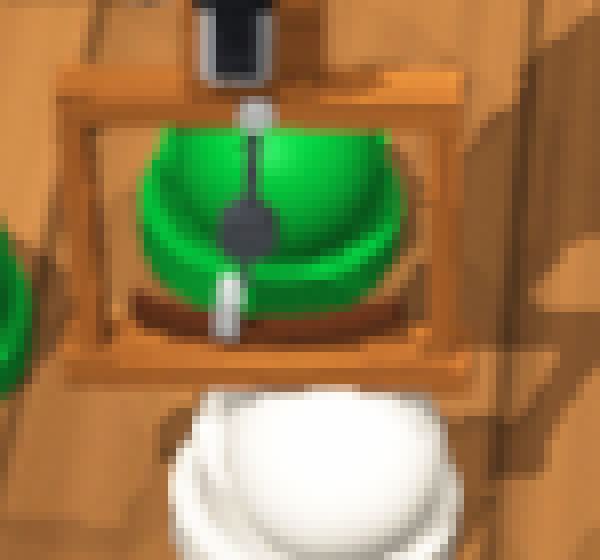

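>>> apply_moves:
  increments:
    - [[0,0,0.004,0],[0,0,0.003,0],[0,0,0,0],[0,0,0,0],[0,0,0,0]]

```text
t: 9.9
tcp_pos: [0.5394, -0.1799, 0.2957]
tool_rot: [-0.017, 1.0, 0.003, -0.005]
force: [0.0, 1.3, 2.3]
finger_gap: 0.203
```

>>> apply_moves:
  increments:
    - [[0,0,0.002,0],[0,0,0,0],[0,0,0,0],[0,0,0,0],[0,0,0,0]]

```text
t: 10.4
tcp_pos: [0.5396, -0.1801, 0.2956]
tool_rot: [-0.017, 1.0, 0.004, -0.004]
force: [-0.8, 1.6, 4.4]
finger_gap: 0.198
```

```bash
python3 look.py s7
```

```text
10.4 [ 0.5396 -0.1801  0.2956] [-0.0168  0.9998  0.0036 -0.0044] [-0.77  1.57  4.36] qd 0.002
```

View pics/z_s7.png

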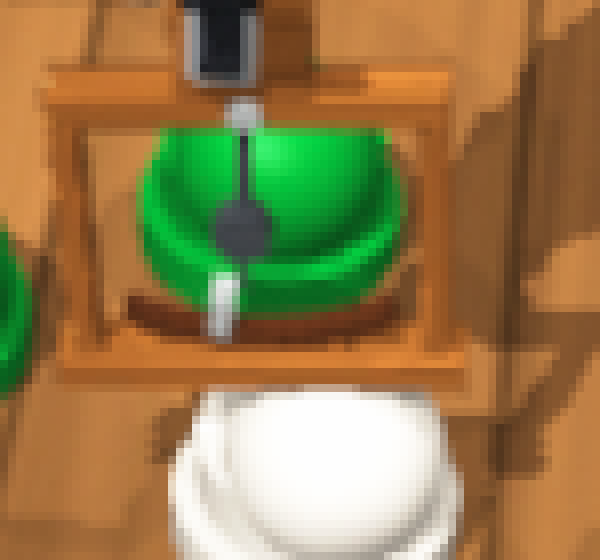

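>>> apply_moves:
  increments:
    - [[0,0,-0.008,0],[-0.011,0,-0.002,0],[-0.01,0,0,0],[0,0,0,0]]

```text
t: 10.85
tcp_pos: [0.5622, -0.1796, 0.3031]
tool_rot: [-0.017, 1.0, 0.004, -0.005]
force: [-0.9, 0.0, -2.7]
finger_gap: 0.199
```

>>> apply_moves:
  increments:
    - [[0,0,0.007,0],[0,0,0.006,0],[0,0,0.005,0]]

```text
t: 11.15
tcp_pos: [0.5687, -0.1801, 0.2905]
tool_rot: [-0.016, 1.0, 0.002, 0.004]
force: [4.9, 3.5, 16.7]
finger_gap: 0.195
```

```bash
python3 look.py s8
```

```text
11.15 [ 0.5687 -0.1801  0.2905] [-0.0156  0.9999  0.0023  0.0041] [ 4.88  3.45 16.73] qd 0.116
```

View pics/z_s8.png

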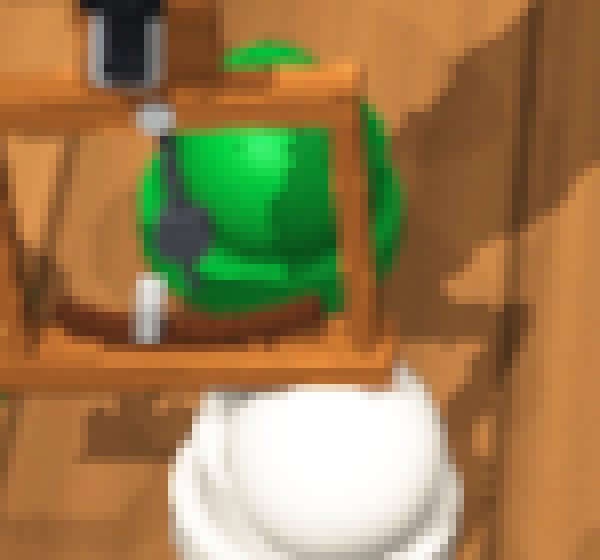

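>>> apply_moves:
  increments:
    - [[0,0,0.003,0],[0,0,0,0],[0,0,-0.01,0],[0,0,-0.01,0],[0,0,0,0]]

```text
t: 11.7
tcp_pos: [0.5688, -0.1793, 0.31]
tool_rot: [-0.015, 1.0, 0.003, 0.005]
force: [0.4, -0.4, -3.9]
finger_gap: 0.196
```

>>> apply_moves:
  increments:
    - [[0.01,0,0,0],[0.02,0,0,0],[0.015,0,0,0],[0.006,0,0,0],[0,0,0,0]]
  newtons: 60

```text
t: 12.2
tcp_pos: [0.5132, -0.1805, 0.3078]
tool_rot: [-0.015, 1.0, 0.004, 0.003]
force: [-0.8, 0.0, -2.7]
finger_gap: 0.196
```

>>> apply_moves:
  increments:
    - [[0,0,0,0],[0,0,0,0],[0,0,0,0],[0,0,0,0],[0,0,0,0]]

```text
t: 12.7
tcp_pos: [0.5151, -0.1811, 0.3078]
tool_rot: [-0.015, 1.0, 0.003, 0.004]
force: [-0.2, -0.4, -3.0]
finger_gap: 0.203
```

```bash
python3 look.py s9
```

```text
12.7 [ 0.5151 -0.1811  0.3078] [-0.0155  0.9999  0.0032  0.0041] [-0.21 -0.42 -2.96] qd 0.007
```

View pics/z_s9.png

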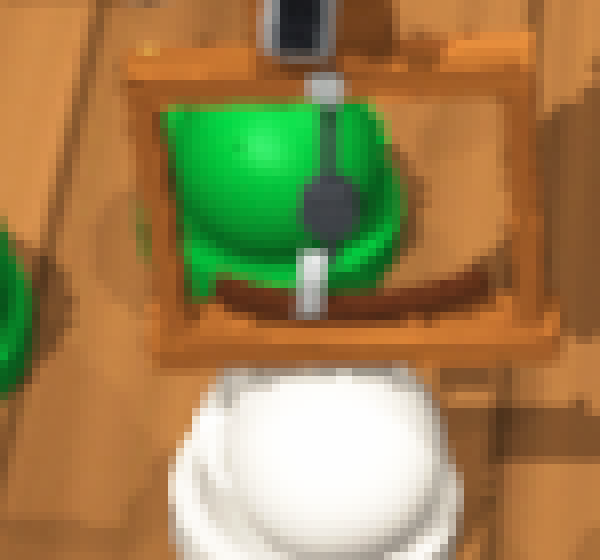

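```bash
cat > ang.py <<'E'
from h import *
C=cam('side')
def pl(u,v,y):
    o,d=ray(C,u,v); return o+d*(y-o[1])/d[1]
def tooth(org,sc,piv,ttop_back,tbot_front,yc):
    px=lambda a:(org[0]+a[0]/sc-.5,org[1]+a[1]/sc-.5)
    P=pl(*px(piv),yc+.008);B=pl(*px(tbot_front),yc+.007);T=pl(*px(ttop_back),yc-.007)
    return [np.arctan2(X[0]-P[0],P[2]-X[2]).round(3) for X in(B,T)],P.round(4),B.round(4),T.round(4)
if __name__=='__main__':
    print('side0',tooth((308,288),11,(249,250),(197,402),(180,512),.202))
    print('s1',tooth((300,280),11,(372,104),(317,282),(301,393),.2025))
    print('s9',tooth((315,165),8,(325,88),(314,250),(309,318),-.181))
    print('s7',tooth((315,165),8,(244,114),(227,275),(218,340),-.18))
    print('s6',tooth((315,165),8,(254,114),(233,275),(226,340),-.18))
    P=np.array([.5,-.173,.21]);a=proj(C,P);b=proj(C,P+[0,-.008,-.08]);print('plumb slope px',b-a, 'tip vs cap',(b-a)*8)
E
python3 ang.py
```

```text
side0 ([np.float64(0.128), np.float64(0.141)], array([0.5169, 0.21  , 0.1813]), array([0.5296, 0.209 , 0.0831]), array([0.5282, 0.195 , 0.1019]))
s1 ([np.float64(0.123), np.float64(0.136)], array([0.5118, 0.2105, 0.2557]), array([0.5235, 0.2095, 0.1606]), array([0.5225, 0.1955, 0.1769]))
s9 ([np.float64(-0.0), np.float64(0.007)], array([ 0.5039, -0.173 ,  0.2192]), array([ 0.5039, -0.174 ,  0.1188]), array([ 0.5045, -0.188 ,  0.137 ]))
s7 ([np.float64(0.051), np.float64(0.051)], array([ 0.5291, -0.172 ,  0.2064]), array([ 0.5343, -0.173 ,  0.1054]), array([ 0.5334, -0.187 ,  0.1228]))
s6 ([np.float64(0.056), np.float64(0.065)], array([ 0.5259, -0.172 ,  0.2068]), array([ 0.5316, -0.173 ,  0.1057]), array([ 0.5313, -0.187 ,  0.1231]))
plumb slope px [-1.42656935 21.1190264 ] tip vs cap [-11.41255482 168.95221118]
```

>>> apply_moves:
  increments:
    - [[-0.006,0.003,0,0],[0,0,0.004,0],[0,0,0.003,0],[0,0,0,0]]

```text
t: 13.15
tcp_pos: [0.522, -0.1773, 0.3002]
tool_rot: [-0.016, 1.0, 0.003, 0.004]
force: [-0.4, 0.1, -3.8]
finger_gap: 0.198
```

>>> apply_moves:
  increments:
    - [[0,-0.001,0.0015,0],[0,0,0,0]]

```text
t: 13.35
tcp_pos: [0.5219, -0.1783, 0.2982]
tool_rot: [-0.016, 1.0, 0.003, 0.004]
force: [0.1, -0.0, -3.5]
finger_gap: 0.198
```

>>> apply_moves:
  increments:
    - [[0,0,0.0015,0],[0,0,0,0]]

```text
t: 13.55
tcp_pos: [0.522, -0.1785, 0.2968]
tool_rot: [-0.016, 1.0, 0.003, 0.004]
force: [0.1, 0.4, -2.2]
finger_gap: 0.195
```

>>> apply_moves:
  increments:
    - [[0,0,0.001,0],[0,0,0,0]]

```text
t: 13.75
tcp_pos: [0.5223, -0.1787, 0.2967]
tool_rot: [-0.016, 1.0, 0.003, 0.005]
force: [0.3, 0.2, -3.4]
finger_gap: 0.199
```

>>> apply_moves:
  increments:
    - [[0,0,0.002,0],[0,0,0,0],[0,0,0,0]]

```text
t: 14.05
tcp_pos: [0.5231, -0.1789, 0.2966]
tool_rot: [-0.016, 1.0, 0.002, 0.006]
force: [0.1, 0.0, -2.2]
finger_gap: 0.195
```

```bash
python3 look.py s10; python3 - <<'E'
from h import *
snap('wrist','w10');print([manip.sense()['force'].round(2) for _ in range(2)])
E
```

```text
14.05 [ 0.5231 -0.1789  0.2966] [-0.0155  0.9999  0.0023  0.0063] [ 0.09  0.05 -2.22] qd 0.007
[array([-0.22,  0.21, -1.  ]), array([-0.22,  0.21, -1.  ])]
```

View pics/z_s10.png

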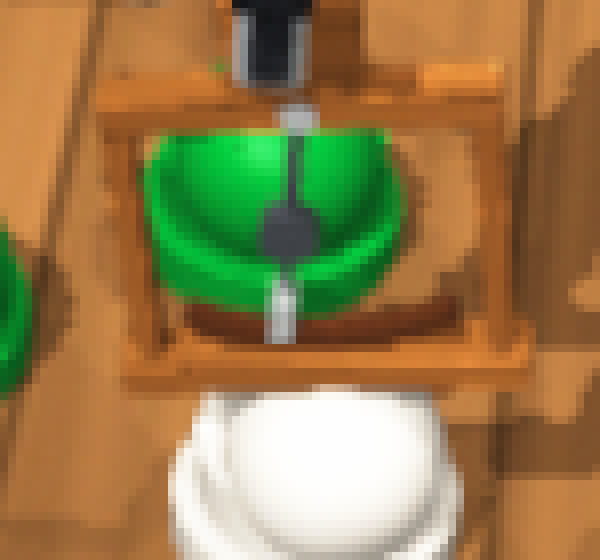

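>>> apply_moves:
  increments:
    - [[0,0,0.002,0],[0,0,0,0],[0,0,0,0]]

```text
t: 14.45
tcp_pos: [0.5239, -0.1792, 0.2964]
tool_rot: [-0.015, 1.0, 0.002, 0.007]
force: [0.5, -0.4, -2.8]
finger_gap: 0.201
```

```bash
python3 look.py s11; python3 - <<'E'
from ang import *
print('s10',tooth((315,165),8,(298,118),(285,278),(280,342),-.179))
for c in((122,385),(535,372)): print(pl(315+c[0]/8-.5,165+c[1]/8-.5,-.179+.011).round(4))
E
```

```text
14.45 [ 0.5239 -0.1792  0.2964] [-0.0154  0.9999  0.0019  0.0074] [ 0.53 -0.41 -2.79] qd 0.003
s10 ([np.float64(0.013), np.float64(0.022)], array([ 0.5117, -0.171 ,  0.2077]), array([ 0.5131, -0.172 ,  0.1082]), array([ 0.5136, -0.186 ,  0.1249]))
[ 0.5665 -0.168   0.0843]
[ 0.4265 -0.168   0.1098]
```

View pics/z_s11.png

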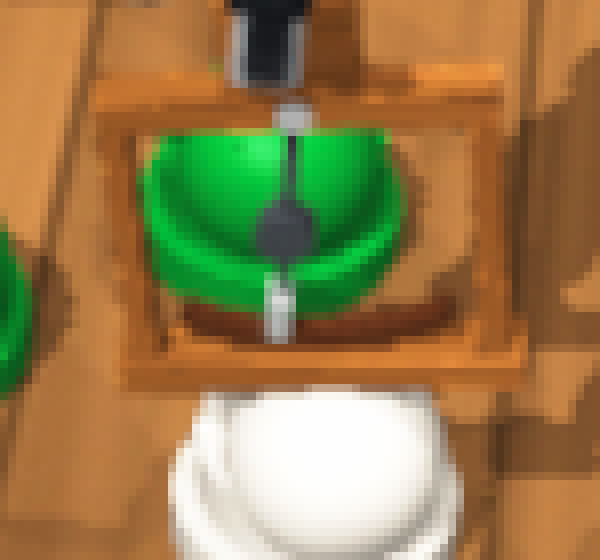

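>>> apply_moves:
  increments:
    - [[0.002,0.001,-0.003,0],[0.001,0,0,0],[0,0,0,0]]

```text
t: 14.8
tcp_pos: [0.5199, -0.1779, 0.2981]
tool_rot: [-0.015, 1.0, 0.003, 0.006]
force: [0.1, 0.5, -4.3]
finger_gap: 0.199
```

>>> apply_moves:
  increments:
    - [[0,0,0.0015,0],[0,0,0.0015,0]]

```text
t: 15.0
tcp_pos: [0.5206, -0.1781, 0.2966]
tool_rot: [-0.015, 1.0, 0.002, 0.007]
force: [-1.7, 2.2, 12.3]
finger_gap: 0.201
```

```bash
python3 look.py s12; python3 - <<'E'
from h import *
for i in range(5):
    snap('top','tt'); s=manip.sense();print(s['t'],s['tcp_pos'].round(4),s['tool_rot'].round(4),s['force'].round(2))
E
```

```text
15.0 [ 0.5206 -0.1781  0.2966] [-0.0152  0.9999  0.0023  0.0073] [-1.68  2.22 12.3 ] qd 0.015
15.1 [ 0.5204 -0.178   0.2967] [-0.0153  0.9999  0.0023  0.007 ] [-1.12  0.85  5.87]
15.15 [ 0.5204 -0.178   0.2966] [-0.0153  0.9999  0.0023  0.007 ] [-0.73  1.68  6.11]
15.2 [ 0.5204 -0.178   0.2967] [-0.0153  0.9999  0.0022  0.0071] [-1.31  1.52  6.55]
15.25 [ 0.5204 -0.178   0.2967] [-0.0153  0.9999  0.0022  0.0071] [-2.23  0.26  6.7 ]
15.3 [ 0.5204 -0.178   0.2967] [-0.0153  0.9999  0.0022  0.007 ] [-1.8   0.3   6.39]
```

>>> apply_moves:
  increments:
    - [[0,0,0.0006,0]]

```text
t: 15.4
tcp_pos: [0.5202, -0.1779, 0.2968]
tool_rot: [-0.015, 1.0, 0.002, 0.007]
force: [-1.0, 0.7, 0.5]
finger_gap: 0.196
```

```bash
cat > hold.py <<'E'
import sys
from h import *
for i in range(int(sys.argv[1])):
    snap('side','hh'); s=manip.sense();print(s['t'],s['tcp_pos'].round(4),s['tool_rot'].round(4),s['force'].round(2))
E
python3 hold.py 6
```

```text
15.45 [ 0.5203 -0.1779  0.2967] [-0.0154  0.9999  0.0022  0.0071] [-1.94  1.4   4.71]
15.5 [ 0.5204 -0.1779  0.2967] [-0.0154  0.9999  0.0022  0.0071] [-0.79  0.79  4.26]
15.55 [ 0.5204 -0.1779  0.2967] [-0.0153  0.9999  0.0022  0.0071] [-2.19  1.41  5.43]
15.6 [ 0.5204 -0.1779  0.2967] [-0.0153  0.9999  0.0022  0.0072] [-1.35  1.4   5.48]
15.65 [ 0.5204 -0.1779  0.2967] [-0.0153  0.9999  0.0022  0.0071] [-0.81  0.69  5.37]
15.7 [ 0.5204 -0.1779  0.2967] [-0.0153  0.9999  0.0022  0.0071] [-0.87  1.54  6.48]
```

>>> apply_moves:
  increments:
    - [[0,0,-0.0002,0]]

```text
t: 15.8
tcp_pos: [0.5202, -0.1779, 0.2968]
tool_rot: [-0.015, 1.0, 0.002, 0.007]
force: [-0.4, 0.2, -0.8]
finger_gap: 0.199
```

```bash
python3 hold.py 5
```

```text
15.85 [ 0.5203 -0.1779  0.2968] [-0.0154  0.9999  0.0023  0.0069] [-1.4   1.95  2.74]
15.9 [ 0.5203 -0.1779  0.2967] [-0.0153  0.9999  0.0023  0.0069] [-1.59  0.64  1.71]
15.95 [ 0.5203 -0.1779  0.2967] [-0.0153  0.9999  0.0023  0.0069] [-1.32 -0.18  2.34]
16.0 [ 0.5203 -0.1779  0.2967] [-0.0153  0.9999  0.0023  0.0069] [-1.28  0.67  2.74]
16.05 [ 0.5203 -0.1779  0.2967] [-0.0153  0.9999  0.0023  0.0069] [-1.23  0.76  1.43]
```

>>> apply_moves:
  increments:
    - [[0,0,-0.0002,0]]

```text
t: 16.15
tcp_pos: [0.5203, -0.1779, 0.2968]
tool_rot: [-0.015, 1.0, 0.002, 0.007]
force: [-1.4, 0.3, 1.7]
finger_gap: 0.201
```

```bash
python3 hold.py 20 | tail -4; python3 look.py s13; python3 - <<'E'
from h import *
snap('wrist','w13')
p=np.load('pics/s13.npz')['p'][172:215,325:385];cv2.imwrite('pics/zz13.png',cv2.resize(p[:,:,::-1],None,fx=13,fy=13,interpolation=0))
from meas import wball
print(wball('w13'))
E
```

```text
17.0 [ 0.5202 -0.1779  0.2968] [-0.0153  0.9999  0.0024  0.0068] [-0.98 -0.3   0.06]
17.05 [ 0.5202 -0.1779  0.2968] [-0.0153  0.9999  0.0024  0.0068] [-1.4  -0.33 -0.14]
17.1 [ 0.5202 -0.1779  0.2968] [-0.0154  0.9999  0.0024  0.0068] [-0.99 -0.05 -0.51]
17.15 [ 0.5203 -0.1779  0.2968] [-0.0153  0.9999  0.0024  0.0068] [ 0.22  1.46 -2.43]
17.15 [ 0.5203 -0.1779  0.2968] [-0.0153  0.9999  0.0024  0.0068] [ 0.22  1.46 -2.43] qd 0.003
(1712, array([ 0.4961, -0.1771,  0.0496]), np.float64(0.0004))
```

View pics/zz13.png

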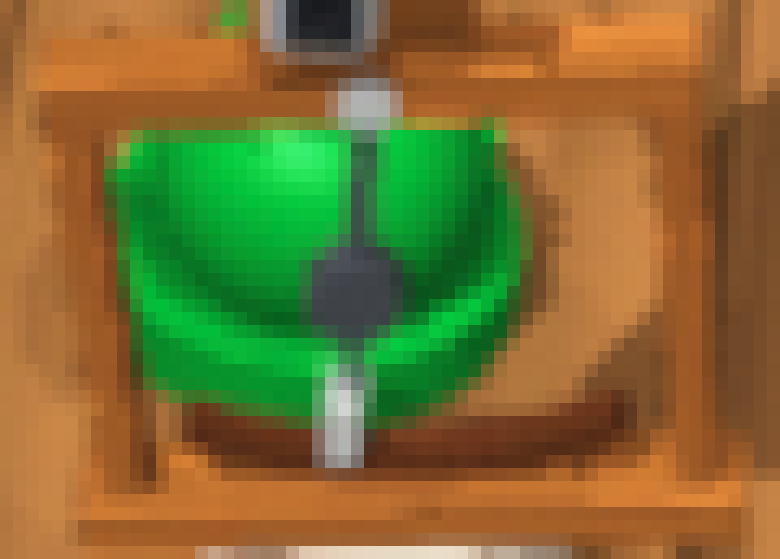

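View pics/z_s13.png

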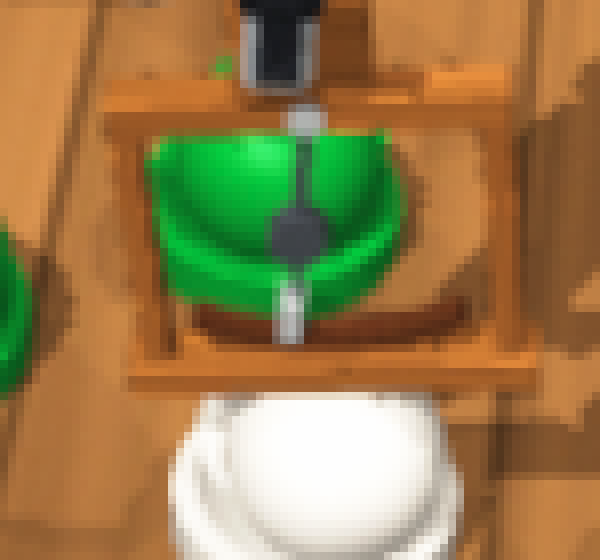

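```bash
python3 hold.py 8; python3 - <<'E'
from ang import *
print('s13',tooth((325,172),13,(366,104),(345,366),(337,467),-.178))
E
```

```text
17.3 [ 0.5204 -0.1779  0.2968] [-0.0153  0.9999  0.0023  0.0071] [-0.26  0.07 -2.62]
17.35 [ 0.5205 -0.1779  0.2968] [-0.0153  0.9999  0.0023  0.0071] [-1.12  0.7  -1.39]
17.4 [ 0.5204 -0.1779  0.2968] [-0.0153  0.9999  0.0023  0.007 ] [-1.12  0.34 -2.66]
17.45 [ 0.5204 -0.178   0.2968] [-0.0153  0.9999  0.0023  0.007 ] [-0.33  0.11 -2.01]
17.5 [ 0.5204 -0.1779  0.2968] [-0.0153  0.9999  0.0023  0.007 ] [-0.33  0.44 -1.91]
17.55 [ 0.5204 -0.1779  0.2968] [-0.0153  0.9999  0.0023  0.007 ] [-0.24 -0.52 -1.79]
17.6 [ 0.5204 -0.1779  0.2969] [-0.0153  0.9999  0.0023  0.007 ] [-0.36 -0.98 -2.64]
17.65 [ 0.5204 -0.1779  0.2969] [-0.0153  0.9999  0.0023  0.007 ] [-0.42 -0.2  -3.33]
s13 ([np.float64(0.012), np.float64(0.019)], array([ 0.5093, -0.17  ,  0.2079]), array([ 0.5105, -0.171 ,  0.1089]), array([ 0.511 , -0.185 ,  0.1247]))
```

>>> apply_moves:
  increments:
    - [[0,0,0.0006,0]]
  newtons: 80

```text
t: 17.75
tcp_pos: [0.5207, -0.178, 0.2967]
tool_rot: [-0.015, 1.0, 0.002, 0.007]
force: [-0.9, -0.2, 4.7]
finger_gap: 0.196
```

```bash
python3 hold.py 30 | awk 'NR%3==0'
```

```text
17.9 [ 0.5206 -0.178   0.2968] [-0.0153  0.9999  0.0022  0.0074] [-1.92  0.27  1.93]
18.05 [ 0.5206 -0.178   0.2967] [-0.0153  0.9999  0.0022  0.0074] [-0.38  0.14  2.3 ]
18.2 [ 0.5206 -0.178   0.2967] [-0.0153  0.9999  0.0022  0.0074] [-0.38  0.44  3.86]
18.35 [ 0.5206 -0.178   0.2967] [-0.0153  0.9999  0.0022  0.0074] [-1.17  1.16  4.47]
18.5 [ 0.5207 -0.178   0.2967] [-0.0153  0.9999  0.0022  0.0075] [-0.3   1.49  5.03]
18.65 [ 0.5207 -0.178   0.2967] [-0.0153  0.9999  0.0022  0.0075] [-1.21  0.94  4.33]
18.8 [ 0.5207 -0.178   0.2967] [-0.0153  0.9999  0.0022  0.0074] [-0.65  0.78  5.37]
18.95 [ 0.5207 -0.178   0.2967] [-0.0153  0.9999  0.0022  0.0075] [-1.52  1.    5.16]
19.1 [ 0.5206 -0.178   0.2967] [-0.0153  0.9999  0.0022  0.0074] [-0.55  0.49  6.09]
19.25 [ 0.5207 -0.178   0.2967] [-0.0153  0.9999  0.0022  0.0074] [-0.16  0.39  5.57]
```

>>> apply_moves:
  increments:
    - [[0,0,-0.0001,0]]

```text
t: 19.35
tcp_pos: [0.5206, -0.178, 0.2968]
tool_rot: [-0.015, 1.0, 0.002, 0.007]
force: [-0.8, 1.2, 0.6]
finger_gap: 0.196
```

```bash
python3 hold.py 26 | awk 'NR%4==0'; python3 look.py s14; python3 - <<'E'
from h import *
p=np.load('pics/s14.npz')['p'][172:215,325:385];cv2.imwrite('pics/zz14.png',cv2.resize(p[:,:,::-1],None,fx=13,fy=13,interpolation=0))
E
```

```text
19.55 [ 0.5206 -0.178   0.2967] [-0.0152  0.9999  0.0022  0.0074] [-0.97  0.93  3.4 ]
19.75 [ 0.5206 -0.178   0.2967] [-0.0153  0.9999  0.0022  0.0074] [-1.42  1.1   3.18]
19.95 [ 0.5206 -0.178   0.2967] [-0.0153  0.9999  0.0022  0.0074] [-0.13  0.36  3.02]
20.15 [ 0.5206 -0.178   0.2967] [-0.0153  0.9999  0.0022  0.0074] [-1.29  0.84  3.14]
20.35 [ 0.5206 -0.178   0.2967] [-0.0153  0.9999  0.0022  0.0074] [-0.64  0.63  2.58]
20.55 [ 0.5206 -0.178   0.2967] [-0.0153  0.9999  0.0022  0.0074] [-0.79  0.94  2.91]
20.65 [ 0.5206 -0.178   0.2967] [-0.0153  0.9999  0.0022  0.0074] [-0.25  1.52  2.14] qd 0.001
```

View pics/zz14.png

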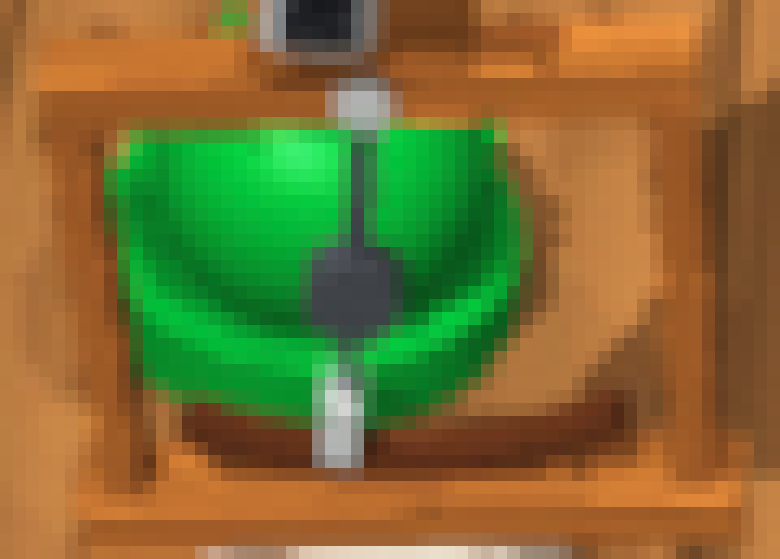

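```bash
python3 -c "
from station import manip
print(manip.sense()['t'],manip.sense()['force']);print(manip.sign_off())"
```

```text
20.7 [-0.38317516  0.88486661  2.46545188]
the job is handed in; nothing more can be done
None
```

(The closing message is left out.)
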